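Unstack the casting flasks onto their setters

TASK

Four plaster-filled steel casting flasks are stacked one on another; take the stack apart and stand each flask upright on the floor of its own terracotta setter, matched by size: the largest flask in the largest setter, the second largest in the second largest, and so on to the smallest. Set the flasks down gently (the plaster cracks if one is dropped or tipped over), and leave the glass jar and the clay crucible where they are.

Things in the scene. Friction and masses are not known exactly. Their poses are not given: they have to be found in the camera images.
- flask_xl: largest of four casting flasks: solid upright cylinder, steel sleeve filled with white plaster, small sprue hole in the top; 66 mm diameter, 40 mm high, under 0.3 kg. Origin: centre of its underside, z up its axis. Starts in one stack: flask_xl on the bench, then flask_l, flask_m, flask_s on top, each within 3 mm of the centre of the one below.
- setter_xl: largest of four setters: shallow round dull terracotta-brown dish fixed to the bench, 95 mm outer diameter, 13 mm high, flat inner floor 5 mm above the bench, 83 mm across inside its 6 mm wall: flask_xl (66 mm) stands in it with 8.5 mm play all round. Origin: centre of its underside on the bench, z up. Setters and stack swap places freely.
- flask_l: second largest of four casting flasks: solid upright cylinder, steel sleeve filled with white plaster, small sprue hole in the top; 54 mm diameter, 40 mm high, under 0.3 kg. Origin: centre of its underside, z up its axis. Starts in one stack: flask_xl on the bench, then flask_l, flask_m, flask_s on top, each within 3 mm of the centre of the one below.
- setter_l: second largest of four setters: shallow round dull terracotta-brown dish fixed to the bench, 83 mm outer diameter, 13 mm high, flat inner floor 5 mm above the bench, 71 mm across inside its 6 mm wall: flask_l (54 mm) stands in it with 8.5 mm play all round. Origin: centre of its underside on the bench, z up. Setters and stack swap places freely.
- flask_m: second smallest of four casting flasks: solid upright cylinder, steel sleeve filled with white plaster, small sprue hole in the top; 42 mm diameter, 40 mm high, under 0.3 kg. Origin: centre of its underside, z up its axis. Starts in one stack: flask_xl on the bench, then flask_l, flask_m, flask_s on top, each within 3 mm of the centre of the one below.
- setter_m: second smallest of four setters: shallow round dull terracotta-brown dish fixed to the bench, 71 mm outer diameter, 13 mm high, flat inner floor 5 mm above the bench, 59 mm across inside its 6 mm wall: flask_m (42 mm) stands in it with 8.5 mm play all round. Origin: centre of its underside on the bench, z up. Setters and stack swap places freely.
- flask_s: smallest of four casting flasks: solid upright cylinder, steel sleeve filled with white plaster, small sprue hole in the top; 30 mm diameter, 40 mm high, under 0.3 kg. Origin: centre of its underside, z up its axis. Starts in one stack: flask_xl on the bench, then flask_l, flask_m, flask_s on top, each within 3 mm of the centre of the one below.
- setter_s: smallest of four setters: shallow round dull terracotta-brown dish fixed to the bench, 59 mm outer diameter, 13 mm high, flat inner floor 5 mm above the bench, 47 mm across inside its 6 mm wall: flask_s (30 mm) stands in it with 8.5 mm play all round. Origin: centre of its underside on the bench, z up. Setters and stack swap places freely.
- jar: bystander: a glass jar with an ochre screw lid, 70 mm diameter, 82 mm high, standing loose on the bench; leave it alone. Origin: centre of its underside.
- cruc: bystander: a round grey-brown clay casting crucible (open bowl), 84 mm across, 36 mm high, standing loose on the bench; leave it alone. Origin: centre of its underside.
Things that resemble listed ones, but are neither listed nor needed, are in the scene too. What is shaped like the flask_xl but green is not meant.

How it is judged:
By the outcome, as a careful person would: the job done as asked, in the order asked, and still so for the second after the job is handed in, with the robot touching nothing.
It also fails if it takes over 102 s, if anything falls off the work surface, if the arm or the gripper's body presses on something with over 40 N, if the wrist force passes 120 N, or if a joint passes its speed limit or range.

ROBOT

A 6-joint arm with a two-finger parallel gripper is mounted at the origin on the work surface; the furniture and walls round the work are solid. World frame = base frame: x ahead of the robot, y to its left, z up, the work surface at z = 0. Lengths are in m, angles in rad, forces in N, time in s.
With the tool pointing down it reaches from about 0.375 to 0.975 m from the base axis. Payload 3.8 kg.
Tool frame: the origin (TCP) lies midway between the tips of the shut fingers; the grasp point (between the pads) lies 19 mm behind it; z points along the fingers, y is the line along which they close (so a half turn about z gives the same grasp; the last joint's range is limited). The gripper opens to 85 mm and grips with 20 to 120 N. Pads are 22 mm wide; open, the fingers measure 114 mm over their backs; the gripper's body (76 mm by 85 mm) begins 54 mm behind the grasp point. The pads swing forward as they close: fully open they stand 13 mm farther back than shut.
Start: joints at [1.242, 0.264, 1.604, -0, 1.274, -0.037], TCP at [0.194, 0.646, 0.231] pointing down, gripper open.
Joint ranges: [-2.63, 2.63], [-0.94, 2.18], [0.31, 2.57], [-1.31, 4.45], [0, 2.66], [-2.55, 2.55]. Speed limits (rad/s): [2.57, 2.57, 3.14, 3.14, 3.14, 3.14].

INTERFACE

Orientations are given as a rotation vector (axis times angle).
In Python, from workcell import status, read_camera, workorder, masks_of gives the robot as it stands.
- The arm moves only by the tool drive_tool, never from a script. Its argument "rows" is a list of rows, each a list of 7 numbers: the turn, a rotation vector about the tool's x, y, z in degrees, then the shift along the tool's x, y, z in m, then the opening, from 0 (shut) to 1 (fully open). In form: [[ax, ay, az, tx, ty, tz, claw], ...]. A call has 1 to 8 rows; each row shifts and turns the commanded pose from where the row before left it, along the tool's axes as they then stand; what a row does not reach is not made up. A row lasts 1/12 s, in which the tool goes at most 41.7 mm and 7.16 degrees, less where a joint would pass 70% of its speed; a pose out of reach is approached as far as the arm can. A call is refused whole if a number of a shift passes 0.0417 or a number of a turn 7.16, either way. A call with a gripper value outside its range is refused whole. The fingers move at their own pace and stop on an object; "force" is the grip in N (left out, the last holds). Time passes only in rows, so rows that do not move let the fingers close. It gives the time, the measured TCP pose, the force, the opening and the grip force at its end, in the units of the state.
- status.read_state(): the state, without advancing time (a new reading comes with each control period).
- read_camera(name): name is "scene" or "top"; returns a dict with "color" (384x512x3 uint8, red, green, blue), "intrinsics" (3x3 intrinsics, pixels), "world_from_camera" (4x4, takes a point from camera to world coordinates). Camera axes: x right, y up, looking along -z (the intrinsics and any distortion apply to the point x, -y, -z); pixel columns grow to the right and rows downward; lengths in m; the calibration is good to about 2 mm. A picture is of the moment at which its call begins. There is no depth.
- workorder.finish_job(): hands the job in; it is judged then, once.
Trained networks look in a picture, given as the dict that the camera call returned (one of the last four; its "shot" number tells which), for a name from the list of things; names that differ only in an ending like _2 or _b are one class to them, and where a whole thing is asked for, a point or a joint stands for the part that bears it (a point fixed in the world has none). Each returns a list of dicts, best first, with "score" (0 to 1); they miss things now and then, are a little off and sometimes report something else, mostly with a low value. They report only what shows in the picture. A call takes as long as a camera call. They do not tell look-alikes from the thing itself.
- masks_of(picture, name): "mask" (384x512 bool, what is visible of it) and "bbox" ([left, top, right, bottom] in pixels, round what is visible of it).
The state is a dict: "time": time; "q": joint angles; "joint_vel": joint speeds; "joint_torque": joint torques, N m; "tool_pos": TCP position; "tcp_rot": TCP orientation; "wrist_force": force on the tool from outside, world axes, zero at the start; "torque": the same for the moment, N m; "width": opening from 0.0 (shut) to 1.0 (fully open); "grip_force": force on a finger pad.
Only numpy, scipy, OpenCV 4.12 (cv2) and the standard library are available. Lean on these libraries where they do the work, as an engineer would, in place of code of your own. Each camera call takes 0.05 s, during which the arm holds its last target. There are 200 camera calls.

## Working session

There is one attempt and no reset: what is moved stays moved. The work goes in short steps, Python scripts to look and compute and a tool call to move; the robot and the scene stay as the last step left them, time stands still between calls to the robot, and variables do not carry over. Pictures are saved under pics/ and viewed, at most 14 in all, crops included, and the job is handed in when it is done.

Besides the shell and the picture viewer there is one more tool, called in YAML: its name, and indented under it one key for each argument. drive_tool: Moves the arm, as the interface text tells. Its arguments: {"type":"object","properties":{"rows":{"type":"array"},"force":{"type":"number"}},"required":["rows"]}

```bash
mkdir -p pics; ls
python3 - <<'E'
from workcell import status, read_camera, masks_of
import cv2,numpy as np
print(status.read_state())
for n in("scene","top"):
    p=read_camera(n); cv2.imwrite(f"pics/{n}0.png",cv2.resize(p["color"][:,:,::-1],(800,600),interpolation=cv2.INTER_CUBIC))
    print(n,p["intrinsics"].tolist(),np.round(p["world_from_camera"],4).tolist(),[k for k in p])
    for o in("flask_xl","flask_l","flask_m","flask_s","setter_xl","setter_l","setter_m","setter_s","jar","cruc"):
        print(o,[(round(d["score"],2),[int(v) for v in d["bbox"]]) for d in masks_of(p,o)][:6])
E
```

```text
pics
{'time': 0.0, 'q': array([ 1.24210937e+00,  2.64760686e-01,  1.60538755e+00, -7.14099665e-06,
        1.27369267e+00, -3.69001114e-02]), 'joint_vel': array([-6.44810616e-04,  8.65841282e-04, -7.62229318e-05,  2.04994629e-04,
        2.06996327e-03, -1.23266335e-03]), 'joint_torque': array([-5.69441290e-04, -5.15115094e+01, -3.67311251e+01,  2.23704797e-04,
        1.32822039e-02,  4.81743541e-05]), 'tool_pos': array([0.1939397 , 0.64577075, 0.22994963]), 'tcp_rot': array([-0.45665151, -3.10781857,  0.00347421]), 'wrist_force': array([ 0.23851406,  0.16519089, -0.72676469]), 'torque': array([-0.00090999,  0.05076258,  0.04258525]), 'grip_force': 0.0, 'width': 0.9965270872026436}
scene [[377.9163701224487, 0.0, 256.58757230375437], [0.0, 377.9163701224487, 191.4573051118408], [0.0, 0.0, 1.0]] [[-0.6712, 0.4557, -0.5846, -0.1641], [-0.7412, -0.4105, 0.5311, 0.6066], [0.0021, 0.7898, 0.6133, 0.7253], [0.0, 0.0, 0.0, 1.0]] ['color', 'intrinsics', 'world_from_camera', 'shot']
flask_xl [(0.9, [145, 298, 177, 330]), (0.63, [150, 235, 173, 255])]
flask_l [(0.76, [148, 212, 167, 230]), (0
[... 1013 characters left out ...]
 [(0.66, [174, 161, 181, 171]), (0.55, [165, 161, 174, 169]), (0.49, [172, 160, 185, 175])]
flask_m [(0.66, [174, 161, 181, 171]), (0.55, [165, 161, 174, 169]), (0.49, [172, 160, 185, 175])]
flask_s [(0.66, [174, 161, 181, 171]), (0.55, [165, 161, 174, 169]), (0.49, [172, 160, 185, 175])]
setter_xl [(0.8, [298, 184, 326, 211])]
setter_l [(0.77, [330, 160, 345, 178]), (0.68, [254, 156, 278, 182]), (0.52, [168, 204, 194, 228])]
setter_m [(0.77, [330, 160, 345, 178]), (0.68, [254, 156, 278, 182]), (0.52, [168, 204, 194, 228])]
setter_s [(0.77, [330, 160, 345, 178]), (0.68, [254, 156, 278, 182]), (0.52, [168, 204, 194, 228])]
jar [(0.31, [164, 158, 177, 169])]
cruc [(0.79, [212, 188, 235, 212])]
```

View pics/scene0.png

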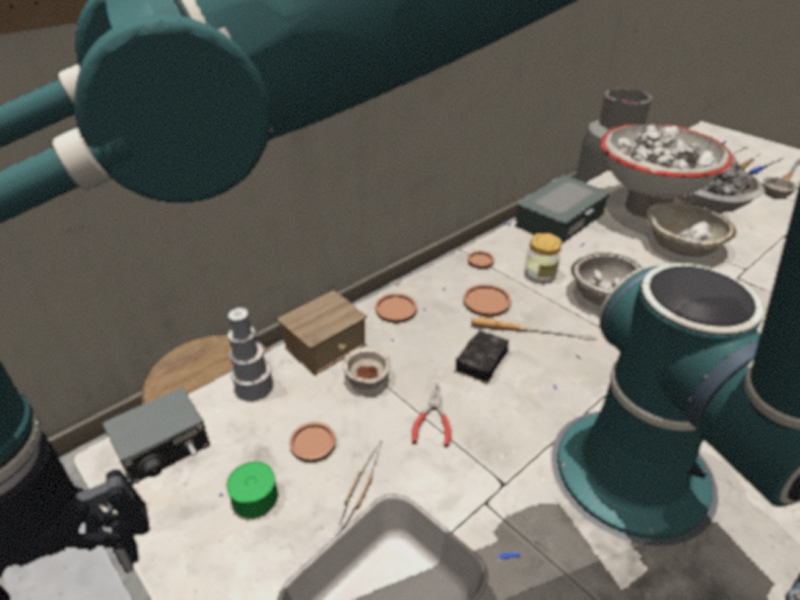

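View pics/top0.png

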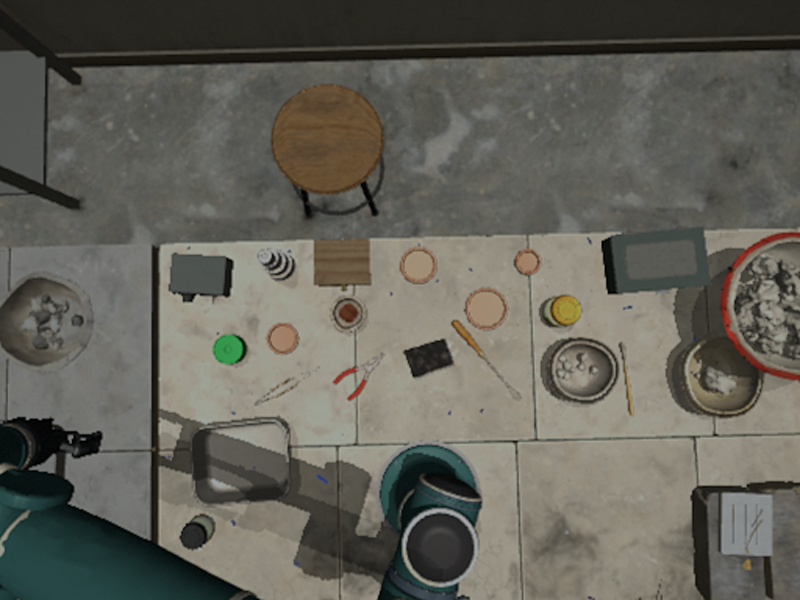

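The scene view shows the stack at about (243,355), a green decoy at (252,490), and setters at (312,441), (396,307), (487,300) and (481,260). In the top view the setters are at (283,338), (418,265), (487,308) and (527,262), and the stack at (277,263), with the wooden box close beside it. By size these are m, l, XL and s.

```bash
cat > h.py <<'E'
import numpy as np,cv2
from workcell import status, read_camera, masks_of
def ray(p,uv):
    K=p["intrinsics"];T=np.array(p["world_from_camera"])
    d=np.array([(uv[0]-K[0][2])/K[0][0],-(uv[1]-K[1][2])/K[1][1],-1.])
    return T[:3,3],T[:3,:3]@d
def onz(p,uv,z):
    o,d=ray(p,uv);return o+d*(z-o[2])/d[2]
def tri(a,ua,b,ub):
    o,d=ray(a,ua);e,f=ray(b,ub)
    s=np.linalg.lstsq(np.c_[d,-f],e-o,rcond=None)[0]
    P,Q=o+s[0]*d,e+s[1]*f
    return (P+Q)/2,np.linalg.norm(P-Q)
def proj(p,X):
    K=p["intrinsics"];c=np.linalg.inv(p["world_from_camera"])@np.append(X,1)
    return np.array([K[0][0]*c[0]/-c[2]+K[0][2],K[1][1]*-c[1]/-c[2]+K[1][2]])
def blob(p,uv,r=24):
    "terracotta outline near uv -> contour"
    hsv=cv2.cvtColor(p["color"],cv2.COLOR_RGB2HSV);u,v=map(int,uv)
    m=((hsv[...,0]<14)|(hsv[...,0]>172))&(hsv[...,1]>75);m=m.astype(np.uint8)
    w=np.zeros_like(m);w[v-r:v+r,u-r:u+r]=1;m=cv2.morphologyEx(m*w,cv2.MORPH_CLOSE,np.ones((3,3),np.uint8))
    c,_=cv2.findContours(m,cv2.RETR_EXTERNAL,cv2.CHAIN_APPROX_NONE)
    return max(c,key=cv2.contourArea)[:,0].astype(float)
def crop(p,uv,r,name,s=14):
    u,v=map(int,uv);c=p["color"][v-r:v+r,u-r:u+r,::-1]
    cv2.imwrite(name,cv2.resize(c,None,fx=s,fy=s,interpolation=cv2.INTER_CUBIC))
E
python3 - <<'E'
from h import *
S=read_camera("scene");T=read_camera("top")
for n,a,b in(("m",(199,282),(181,216)),("l",(253,196),(268,169)),("xl",(312,191),(311,197)),("s",(307,165),(337,167))):
    r=[]
    for p,uv in((S,a),(T,b)):
        c=blob(p,uv);W=np.array([onz(p,x,.013)[:2] for x in c])
        (x,y),d,_=cv2.fitEllipse(W.astype(np.float32).reshape(-1,1,2)*1000); r.append([round(x),round(y),np.round(d)])
    e=[cv2.fitEllipse(blob(p,uv).astype(np.float32))[0] for p,uv in((S,a),(T,b))]
    print(n,r,tri(S,e[0],T,e[1]))
crop(S,(156,224),28,"pics/cs.png",10);crop(T,(177,168),28,"pics/ct.png",10)
a=cv2.imread("pics/cs.png");b=cv2.imread("pics/ct.png");cv2.imwrite("pics/c.png",cv2.resize(np.hstack([a,b]),(800,400)))
E
```

```text
m [[347, 322, array([65., 69.])], [350, 315, array([62., 67.])]] (array([0.35109626, 0.31822921, 0.00467891]), np.float64(0.0028489026093252807))
l [[504, 14, array([76., 82.])], [508, 6, array([75., 77.])]] (array([0.5103398 , 0.00673757, 0.00459467]), np.float64(0.002466118664453272))
xl [[402, -135, array([88., 94.])], [406, -144, array([89., 91.])]] (array([ 0.40734577, -0.14441326,  0.00354535]), np.float64(0.002895134515679273))
s [[506, -233, array([52., 56.])], [510, -241, array([51., 56.])]] (array([ 0.51155173, -0.24202122,  0.00577904]), np.float64(0.002309491857849246))
```

View pics/c.png

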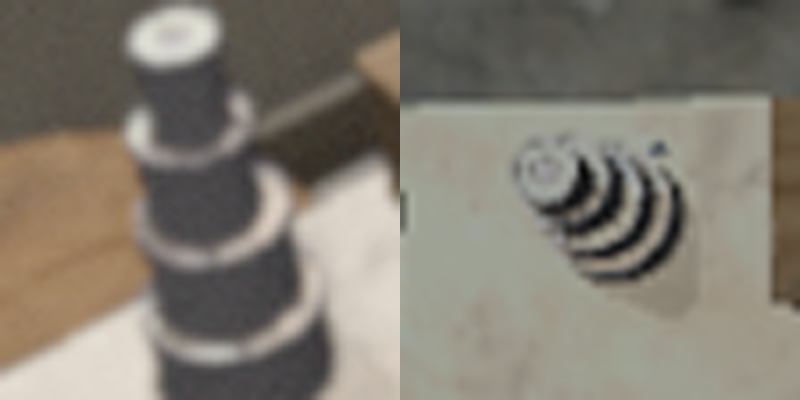

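The crop shows the four-flask stack, smallest on top with its disc centred near scene px (152.5,201.3) and top px (169.7,164.1). The wooden box is about 40 mm to the stack's right, so I'll close the fingers along world x.

```bash
cat > fit.py <<'E'
from h import *
from scipy.optimize import minimize
def circ(X,r):
    t=np.linspace(0,2*np.pi,48,endpoint=False);return np.array([X+[r*np.cos(a),r*np.sin(a),0] for a in t])
def fitdisc(ps,r,X0,zfix=None):
    "white-top disc: maximise inside-minus-outside brightness gradient along rim, both views"
    ims=[cv2.GaussianBlur(cv2.cvtColor(p["color"],cv2.COLOR_RGB2GRAY).astype(np.float32),(0,0),.7) for p in ps]
    def cost(v):
        X=np.array([v[0],v[1],v[2] if zfix is None else zfix]);c=0
        for p,im in zip(ps,ims):
            a,b=[np.array([proj(p,q) for q in circ(X,k*r)],np.float32) for k in(.9,1.1)]
            g=lambda w:cv2.remap(im,w[:,0].copy(),w[:,1].copy(),cv2.INTER_LINEAR)
            c-=np.mean(np.clip(g(a)-g(b),-20,200))
        return c
    best=min((minimize(cost,np.array(X0)+d,method="Nelder-Mead",options=dict(initial_simplex=np.array(X0)+d+np.r_[np.zeros((1,3)),np.eye(3)*.006])) for d in np.array([[0,0,0],[.006,0,0],[-.006,0,0],[0,.006,0],[0,-.006,0]])),key=lambda s:s.fun)
    return best.x,best.fun
E
python3 - <<'E'
from fit import *
S=read_camera("scene");T=read_camera("top")
X,e=tri(S,(152.5,201.3),T,(169.7,164.1));print(X,e)
for n,r,z in(("s",.015,.16),("m",.021,.12),("l",.027,.08),("xl",.033,.04)):
    print(n,fitdisc([S,T],r,[X[0],X[1],z]),[fitdisc([p],r,[X[0],X[1],z],z) for p in(S,T)])
# outer-hull setter fit: project outline of outer cylinder and compare with blob centroid
for n,R,a,b,X0 in(("m",.0355,(199,282),(181,216),(.351,.318)),("l",.0415,(253,196),(268,169),(.51,.007)),("xl",.0475,(312,191),(311,197),(.407,-.144)),("s",.0295,(307,165),(337,167),(.5115,-.242))):
    X=np.array(X0)
    out=[]
    for p,uv in((S,a),(T,b)):
        c=blob(p,uv);box=(c.min(0)+c.max(0)+0)/2;Y=X.copy()
        for _ in range(5):
            h=np.array([proj(p,q) for z in(0,.013) for q in circ(np.array([*Y,z]),R)]);d=box-(h.min(0)+h.max(0))/2
            Y=Y+(onz(p,h.mean(0)+d,.006)-onz(p,h.mean(0),.006))[:2]
        out.append(np.round(Y,4).tolist()+np.round((c.max(0)-c.min(0)+1)/(h.max(0)-h.min(0)),2).tolist())
    print(n,out)
E
```

```text
[0.51478679 0.32041633 0.1547945 ] 0.005362949232250459
s (array([0.51662405, 0.3227594 , 0.15762462]), np.float64(-51.94888687133789)) [(array([0.51429599, 0.3243268 , 0.16378973]), np.float64(-43.45831298828125)), (array([0.51586892, 0.31991615, 0.15822492]), np.float64(-11.80792236328125))]
m (array([0.5347742 , 0.31730202, 0.10285495]), np.float64(-28.66724395751953)) [(array([0.51558086, 0.32497282, 0.11032945]), np.float64(-22.279970169067383)), (array([0.52978406, 0.33215039, 0.11126449]), np.float64(-14.8567476272583))]
l (array([0.51696871, 0.32113406, 0.07642297]), np.float64(-28.991893768310547)) [(array([0.5149807 , 0.32413506, 0.08036131]), np.float64(-19.506589889526367)), (array([0.51617475, 0.31996074, 0.07759315]), np.float64(-12.717720985412598))]
xl (array([0.5420069 , 0.31265224, 0.00975937]), np.float64(-21.59414291381836)) [(array([0.51350271, 0.32596383, 0.02815147]), np.float64(-13.732597351074219)), (array([0.52484538, 0.33389797, 0.03186062]), np.float64(-9.869301795959473))]
m [[0.3518, 0.3194, 0.91, 0.87], [0.3493, 0.3171, 0.91, 0.98]]
l [[0.5107, 0.0082, 0.92, 0.89], [0.5079, 0.007, 0.98, 0.93]]
xl [[0.4048, -0.1394, 0.96, 0.9], [0.4064, -0.1456, 0.98, 1.0]]
s [[0.5123, -0.2417, 0.9, 0.78], [0.5108, -0.2401, 0.92, 1.0]]
```

drive_tool:
  rows:
    - [0,0,6.66,0,0,0,1]
    - [0,0,6.66,0,0,0,1]
    - [0,0,6.66,0,0,0,1]
    - [0,0,6.66,0,0,0,1]
    - [0,0,6.66,0,0,0,1]
    - [0,0,6.66,0,0,0,1]
    - [0,0,6.66,0,0,0,1]
    - [0,0,6.66,0,0,0,1]
  force: 40

```text
time: 1.97
tool_pos: [0.1942, 0.6465, 0.2313]
tcp_rot: [1.809, 2.568, -0.0]
wrist_force: [-0.3, 0.0, -0.3]
width: 1.001
grip_force: 0.0
```

drive_tool:
  rows:
    - [0,0,6.66,0,0,0,1]
    - [0,0,6.67,0,0,0,1]
    - [0,0,6.67,0,0,0,1]
    - [0,0,0,-0.02,0.02,0,1]
    - [0,0,0,-0.025,0.025,0,1]
    - [0,0,0,-0.025,0.025,0,1]
    - [0,0,0,-0.025,0.025,0,1]
    - [0,0,0,-0.025,0.025,0,1]

```text
time: 2.63
tool_pos: [0.3149, 0.5254, 0.2314]
tcp_rot: [2.221, 2.222, 0.0]
wrist_force: [0.7, -0.5, -0.1]
width: 1.004
grip_force: 0.0
```

drive_tool:
  rows:
    - [0,0,0,-0.025,0.025,0,1]
    - [0,0,0,-0.025,0.025,0,1]
    - [0,0,0,-0.025,0.025,0,1]
    - [0,0,0,-0.025,0.025,0,1]
    - [0,0,0,-0.025,0.025,0,1]
    - [0,0,0,-0.025,0.025,0,1]
    - [0,0,0,-0.025,0.025,0,1]
    - [0,0,0,0,0,0,1]

```text
time: 3.3
tool_pos: [0.4933, 0.3471, 0.2315]
tcp_rot: [2.224, 2.214, 0.001]
wrist_force: [-0.1, 0.9, 0.6]
width: 1.003
grip_force: 0.0
```

drive_tool:
  rows:
    - [0,0,0,-0.0125,0.011,0,1]
    - [0,0,0,-0.0125,0.011,0,1]
    - [0,0,0,0,0,0.025,1]
    - [0,0,0,0,0,0.025,0.9]
    - [0,0,0,0,0,0.025,0.8]
    - [0,0,0,0,0,0.015,0.7]
    - [0,0,0,0,0,0.01,0.7]
    - [0,0,0,0,0,0,0.6]

```text
time: 3.97
tool_pos: [0.5093, 0.3257, 0.1284]
tcp_rot: [-2.22, -2.221, 0.008]
wrist_force: [-0.4, -0.1, 0.4]
width: 0.604
grip_force: 0.0
```

Run:
```python
from h import *
s=status.read_state();print(s["time"],s["tool_pos"],s["wrist_force"],s["width"])
S=read_camera("scene");T=read_camera("top")
crop(S,(156,214),32,"pics/cs.png",12);crop(T,(177,168),32,"pics/ct.png",12)
a=cv2.imread("pics/cs.png");b=cv2.imread("pics/ct.png");cv2.imwrite("pics/d.png",cv2.resize(np.hstack([a,b]),(800,400)))
```

```text
3.9667 [0.50929336 0.32569095 0.12841467] [-0.40858059 -0.13024354  0.43305795] 0.6039020350021935
```

View pics/d.png

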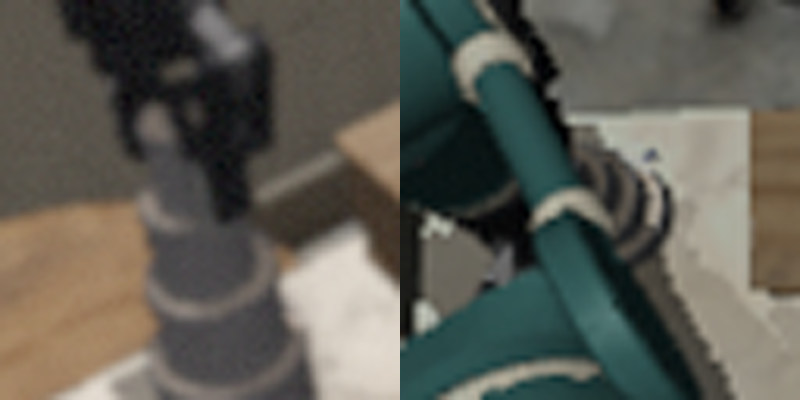

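The fingers straddle the top flask and clear the one beneath. I'll nudge the pose, then close.

drive_tool:
  rows:
    - [0,0,0,-0.003,0.005,-0.004,0.6]
    - [0,0,0,0,0,0,0.6]

```text
time: 4.23
tool_pos: [0.5185, 0.3241, 0.1381]
tcp_rot: [2.22, 2.22, 0.007]
wrist_force: [-0.4, 0.6, -0.4]
width: 0.602
grip_force: 0.0
```

drive_tool:
  rows:
    - [0,0,0,0,0,0,0.5]
    - [0,0,0,0,0,0,0.42]
    - [0,0,0,0,0,0,0.38]
    - [0,0,0,0,0,0,0.35]
    - [0,0,0,0,0,0,0.32]
    - [0,0,0,0,0,0,0.28]
    - [0,0,0,0,0,0,0.28]
    - [0,0,0,0,0,0,0.28]

```text
time: 4.9
tool_pos: [0.5164, 0.3236, 0.1358]
tcp_rot: [2.221, 2.221, 0.001]
wrist_force: [-0.7, 0.1, 4.0]
width: 0.334
grip_force: 39.6
```

drive_tool:
  rows:
    - [0,0,0,0,0,-0.004,0.28]
    - [0,0,0,0,0,-0.008,0.28]
    - [0,0,0,0,0,-0.012,0.28]
    - [0,0,0,0,0,-0.016,0.28]
    - [0,0,0,0,0,-0.014,0.28]
    - [0,0,0,-0.01,0,-0.006,0.28]
    - [0,0,0,-0.02,0,0,0.28]
    - [0,0,0,-0.0275,0,0,0.28]

```text
time: 5.57
tool_pos: [0.5167, 0.2664, 0.1967]
tcp_rot: [2.218, 2.224, 0.004]
wrist_force: [0.9, -0.4, -0.9]
width: 0.337
grip_force: 39.5
```

drive_tool:
  rows:
    - [0,0,0,-0.03,0,0,0.28]
    - [0,0,0,-0.03,0,0,0.28]
    - [0,0,0,-0.03,0,0,0.28]
    - [0,0,0,-0.03,0,0,0.28]
    - [0,0,0,-0.03,0,0,0.28]
    - [0,0,0,-0.03,0,0,0.28]
    - [0,0,0,-0.03,0,0,0.28]
    - [0,0,0,-0.03,0,0,0.28]

```text
time: 6.23
tool_pos: [0.5155, 0.024, 0.1957]
tcp_rot: [2.221, 2.221, -0.0]
wrist_force: [0.4, 0.1, -0.8]
width: 0.335
grip_force: 39.5
```

drive_tool:
  rows:
    - [0,0,0,-0.03,0,0,0.28]
    - [0,0,0,-0.03,0,0,0.28]
    - [0,0,0,-0.03,0,0,0.28]
    - [0,0,0,-0.03,0,0,0.28]
    - [0,0,0,-0.03,0,0,0.28]
    - [0,0,0,-0.03,0,0,0.28]
    - [0,0,0,-0.03,0,0,0.28]
    - [0,0,0,-0.02,0,0,0.28]

```text
time: 6.9
tool_pos: [0.5153, -0.2071, 0.1957]
tcp_rot: [2.222, 2.219, -0.001]
wrist_force: [0.3, 0.7, -0.1]
width: 0.332
grip_force: 39.5
```

drive_tool:
  rows:
    - [0,0,0,-0.02,0,0,0.28]
    - [0,0,0,-0.01,0,0,0.28]
    - [0,0,0,0,0,0,0.28]
    - [0,0,0,0,0,0,0.28]
    - [0,0,0,0,0,0,0.28]

```text
time: 7.32
tool_pos: [0.5159, -0.2331, 0.1952]
tcp_rot: [-2.221, -2.221, -0.0]
wrist_force: [-0.3, 0.3, -0.4]
width: 0.339
grip_force: 39.5
```

drive_tool:
  rows:
    - [0,0,0,-0.004,-0.002,0.01,0.28]
    - [0,0,0,-0.004,-0.002,0.02,0.28]
    - [0,0,0,0,0,0.03,0.28]
    - [0,0,0,0,0,0.03,0.28]
    - [0,0,0,0,0,0.03,0.28]
    - [0,0,0,0,0,0.02,0.28]
    - [0,0,0,0,0,0.01,0.28]
    - [0,0,0,0,0,0,0.28]

```text
time: 7.98
tool_pos: [0.5097, -0.24, 0.0419]
tcp_rot: [-2.216, -2.218, 0.003]
wrist_force: [-0.1, -0.3, 0.1]
width: 0.337
grip_force: 39.5
```

Run:
```python
from h import *
s=status.read_state();print(s["time"],s["tool_pos"],s["wrist_force"],s["width"])
S=read_camera("scene");T=read_camera("top")
crop(S,(310,164),32,"pics/cs.png",12);crop(T,(337,168),32,"pics/ct.png",12)
a=cv2.imread("pics/cs.png");b=cv2.imread("pics/ct.png");cv2.imwrite("pics/e.png",cv2.resize(np.hstack([a,b]),(800,400)))
```

```text
7.9833 [ 0.50965152 -0.23995796  0.04185486] [-0.11594981 -0.32260689  0.07772539] 0.3371005955005932
```

View pics/e.png

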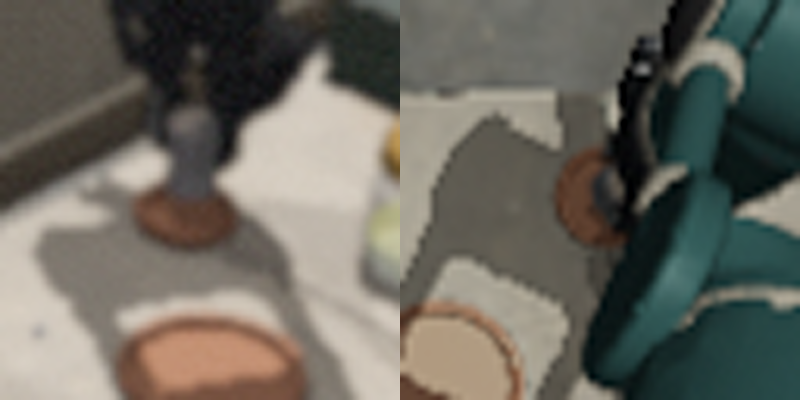

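The flask is held and centred over setter_s. Creeping down the rest.

drive_tool:
  rows:
    - [0,0,0,0,0,0,0.28]
    - [0,0,0,0,0,0.004,0.28]
    - [0,0,0,0,0,0.004,0.28]
    - [0,0,0,0,0,0.003,0.28]
    - [0,0,0,0,0,0.003,0.28]
    - [0,0,0,0,0,0.002,0.28]
    - [0,0,0,0,0,0.001,0.28]
    - [0,0,0,0,0,0,0.28]

```text
time: 8.75
tool_pos: [0.5119, -0.2419, 0.0278]
tcp_rot: [-2.221, -2.221, 0.0]
wrist_force: [0.4, -0.5, 0.1]
width: 0.335
grip_force: 39.5
```

drive_tool:
  rows:
    - [0,0,0,0,0,0.001,0.28]
    - [0,0,0,0,0,0.001,0.28]
    - [0,0,0,0,0,0.001,0.28]
    - [0,0,0,0,0,0,0.28]
    - [0,0,0,0,0,0,0.28]

```text
time: 9.17
tool_pos: [0.5121, -0.242, 0.0252]
tcp_rot: [-2.221, -2.221, 0.0]
wrist_force: [0.6, -0.4, -0.6]
width: 0.339
grip_force: 39.5
```

drive_tool:
  rows:
    - [0,0,0,0,0,0.001,0.28]
    - [0,0,0,0,0,0.001,0.28]
    - [0,0,0,0,0,0.001,0.28]
    - [0,0,0,0,0,0,0.28]
    - [0,0,0,0,0,0,0.28]

```text
time: 9.58
tool_pos: [0.5121, -0.242, 0.0222]
tcp_rot: [-2.221, -2.221, 0.0]
wrist_force: [-0.6, 0.2, -0.3]
width: 0.337
grip_force: 39.5
```

drive_tool:
  rows:
    - [0,0,0,0,0,0.001,0.28]
    - [0,0,0,0,0,0,0.28]
    - [0,0,0,0,0,0,0.28]

```text
time: 9.83
tool_pos: [0.5122, -0.242, 0.0213]
tcp_rot: [-2.221, -2.221, 0.0]
wrist_force: [0.2, 0.4, -0.5]
width: 0.337
grip_force: 39.5
```

drive_tool:
  rows:
    - [0,0,0,0,0,0.001,0.28]
    - [0,0,0,0,0,0,0.28]
    - [0,0,0,0,0,0,0.28]

```text
time: 10.08
tool_pos: [0.5124, -0.2421, 0.0207]
tcp_rot: [2.221, 2.221, 0.0]
wrist_force: [-0.8, 0.5, 2.6]
width: 0.333
grip_force: 39.8
```

drive_tool:
  rows:
    - [0,0,0,0,0,0,0.36]
    - [0,0,0,0,0,0,0.4]
    - [0,0,0,0,0,0,0.5]
    - [0,0,0,0,0,0,0.65]
    - [0,0,0,0,0,-0.01,0.7]
    - [0,0,0,0,0,-0.02,0.7]
    - [0,0,0,0,0,-0.03,0.7]
    - [0,0,0,0,0,-0.03,0.7]

```text
time: 10.75
tool_pos: [0.5112, -0.2415, 0.1108]
tcp_rot: [-2.22, -2.22, 0.001]
wrist_force: [0.7, 0.0, -0.3]
width: 0.703
grip_force: 0.0
```

drive_tool:
  rows:
    - [0,0,0,0,0,-0.03,0.7]
    - [0,0,0,0,0,-0.03,0.7]
    - [0,0,0,0.01,0,-0.02,0.7]
    - [0,0,0,0.02,0,-0.01,0.7]
    - [0,0,0,0.03,0,0,0.7]
    - [0,0,0,0.03,0,0,0.7]
    - [0,0,0,0.03,0,0,0.7]
    - [0,0,0,0.03,0,0,0.7]

```text
time: 11.42
tool_pos: [0.512, -0.0909, 0.2013]
tcp_rot: [2.221, 2.22, 0.001]
wrist_force: [1.1, 0.4, -0.7]
width: 0.701
grip_force: 0.0
```

drive_tool:
  rows:
    - [0,0,0,0.03,0,0,0.7]
    - [0,0,0,0.03,0,0,0.7]
    - [0,0,0,0.03,0,0,0.7]
    - [0,0,0,0.02,0,0,0.7]
    - [0,0,0,0.01,0,0,0.7]
    - [0,0,0,0,0,0,0.7]
    - [0,0,0,0,0,0,0.7]

```text
time: 12.0
tool_pos: [0.5123, 0.0278, 0.2007]
tcp_rot: [2.219, 2.222, -0.0]
wrist_force: [-0.2, 0.2, 0.2]
width: 0.698
grip_force: 0.0
```

Run:
```python
from fit import *
s=status.read_state();print(s["time"],s["tool_pos"],s["wrist_force"],s["width"])
S=read_camera("scene");T=read_camera("top")
for n,r,z in(("m",.021,.12),("l",.027,.08),("xl",.033,.04)):
    print(n,fitdisc([S,T],r,[.516,.322,z]),[fitdisc([p],r,[.516,.322,z],z)[0][:2] for p in(S,T)])
print("s placed",fitdisc([S,T],.015,[.512,-.242,.045]))
crop(S,(310,160),32,"pics/cs.png",12);crop(T,(337,168),32,"pics/ct.png",12);crop(S,(156,224),32,"pics/a.png",12);crop(T,(177,168),32,"pics/b.png",12)
i=[cv2.imread(f"pics/{k}.png") for k in("cs","ct","a","b")];cv2.imwrite("pics/f.png",cv2.resize(np.vstack([np.hstack(i[:2]),np.hstack(i[2:])]),(600,600)))
```

```text
12.0 [0.51226644 0.02776743 0.20067444] [-0.16051688  0.17127366  0.16507922] 0.6982549780285241
m (array([0.5189289 , 0.32281581, 0.11733781]), np.float64(-73.93682861328125)) [array([0.51647455, 0.32460888]), array([0.51782638, 0.32130953])]
l (array([0.55638871, 0.31341005, 0.08514461]), np.float64(-37.963409423828125)) [array([0.51503418, 0.32409953]), array([0.53101625, 0.33316433])]
xl (array([0.5167298 , 0.32066743, 0.03578149]), np.float64(-21.349411010742188)) [array([0.51371221, 0.32602513]), array([0.52506516, 0.3339358 ])]
s placed (array([ 0.51129926, -0.24407693,  0.04444454]), np.float64(-26.828664779663086))
```

View pics/f.png

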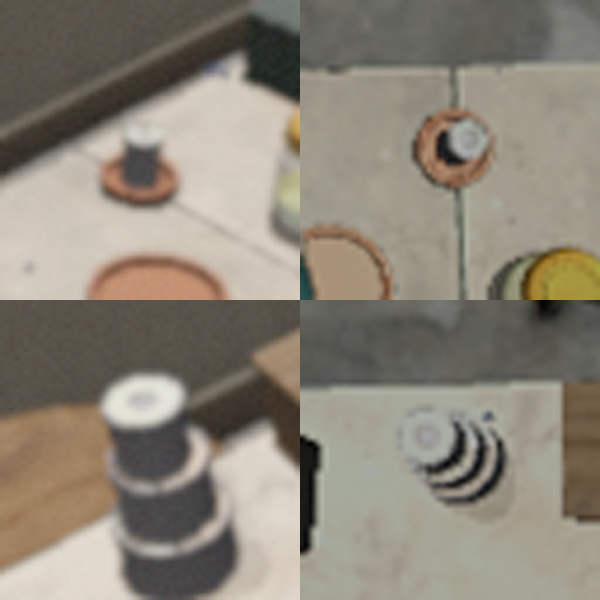

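flask_s stands upright in setter_s. flask_m's top is at (0.5175, 0.3225, 0.118), so I'll fetch it next.

drive_tool:
  rows:
    - [0,0,0,0.02,0.005,0,0.85]
    - [0,0,0,0.03,0,0,0.85]
    - [0,0,0,0.03,0,0,0.85]
    - [0,0,0,0.03,0,0,0.85]
    - [0,0,0,0.03,0,0,0.85]
    - [0,0,0,0.03,0,0,0.85]
    - [0,0,0,0.03,0,0,0.85]
    - [0,0,0,0.03,0,0,0.85]

```text
time: 12.77
tool_pos: [0.5178, 0.2578, 0.2002]
tcp_rot: [2.224, 2.219, -0.0]
wrist_force: [1.0, -0.4, 0.1]
width: 0.849
grip_force: 0.0
```

drive_tool:
  rows:
    - [0,0,0,0.03,0,0,0.85]
    - [0,0,0,0.02,0,0,0.85]
    - [0,0,0,0.01,0,0,0.85]
    - [0,0,0,0.003,0,0,0.85]
    - [0,0,0,0,0,0,0.85]
    - [0,0,0,0,0,0,0.85]

```text
time: 13.27
tool_pos: [0.5175, 0.3194, 0.2]
tcp_rot: [2.222, 2.22, -0.002]
wrist_force: [0.1, 0.4, -0.4]
width: 0.845
grip_force: 0.0
```

drive_tool:
  rows:
    - [0,0,0,0.003,0,0.02,0.85]
    - [0,0,0,0,0,0.025,0.85]
    - [0,0,0,0,0,0.025,0.85]
    - [0,0,0,0,0,0.02,0.85]
    - [0,0,0,0,0,0.012,0.85]
    - [0,0,0,0,0,0.005,0.8]
    - [0,0,0,0,0,0,0.7]
    - [0,0,0,0,0,0,0.65]

```text
time: 13.93
tool_pos: [0.518, 0.3238, 0.0942]
tcp_rot: [2.222, 2.22, 0.002]
wrist_force: [0.8, -0.3, -0.4]
width: 0.652
grip_force: 0.0
```

drive_tool:
  rows:
    - [0,0,0,0,0,0,0.58]
    - [0,0,0,0,0,0,0.54]
    - [0,0,0,0,0,0,0.51]
    - [0,0,0,0,0,0,0.48]
    - [0,0,0,0,0,0,0.45]
    - [0,0,0,0,0,0,0.42]
    - [0,0,0,0,0,0,0.42]
    - [0,0,0,0,0,0,0.42]

```text
time: 14.6
tool_pos: [0.518, 0.3245, 0.0949]
tcp_rot: [2.221, 2.221, 0.003]
wrist_force: [-0.4, -0.8, 5.6]
width: 0.472
grip_force: 40.4
```

drive_tool:
  rows:
    - [0,0,0,0,0,-0.004,0.42]
    - [0,0,0,0,0,-0.008,0.42]
    - [0,0,0,0,0,-0.014,0.42]
    - [0,0,0,0,0,-0.014,0.42]
    - [0,0,0,0,-0.01,-0.01,0.42]
    - [0,0,0,-0.0025,-0.02,0,0.42]
    - [0,0,0,-0.002,-0.025,0,0.42]
    - [0,0,0,-0.002,-0.025,0,0.42]

```text
time: 15.27
tool_pos: [0.4359, 0.3173, 0.1437]
tcp_rot: [-2.222, -2.221, -0.0]
wrist_force: [0.9, 0.5, -0.8]
width: 0.48
grip_force: 40.6
```

drive_tool:
  rows:
    - [0,0,0,0,-0.025,0,0.42]
    - [0,0,0,0,-0.025,0,0.42]
    - [0,0,0,0,-0.02,0.005,0.42]
    - [0,0,0,0,-0.012,0.01,0.42]
    - [0,0,0,0,-0.005,0.02,0.42]
    - [0,0,0,0,0,0.025,0.42]
    - [0,0,0,0,0,0.025,0.42]
    - [0,0,0,0,0,0.01,0.42]

```text
time: 15.93
tool_pos: [0.3473, 0.3157, 0.0456]
tcp_rot: [-2.22, -2.222, 0.008]
wrist_force: [-0.6, -1.3, -1.5]
width: 0.476
grip_force: 40.7
```

drive_tool:
  rows:
    - [0,0,0,0,0,0,0.42]
    - [0,0,0,0,0,0,0.42]

```text
time: 16.1
tool_pos: [0.3497, 0.3172, 0.0483]
tcp_rot: [-2.221, -2.221, 0.002]
wrist_force: [0.0, 1.1, -0.7]
width: 0.478
grip_force: 40.7
```

Run:
```python
from h import *
s=status.read_state();print(s["time"],s["tool_pos"],s["wrist_force"],s["width"])
S=read_camera("scene");T=read_camera("top")
crop(S,(199,272),32,"pics/cs.png",12);crop(T,(181,216),32,"pics/ct.png",12)
a=cv2.imread("pics/cs.png");b=cv2.imread("pics/ct.png");cv2.imwrite("pics/g.png",cv2.resize(np.hstack([a,b]),(800,400)))
```

```text
16.1 [0.34969736 0.31724286 0.04831533] [ 0.0187498   1.06334821 -0.65779485] 0.47757728188516
```

View pics/g.png

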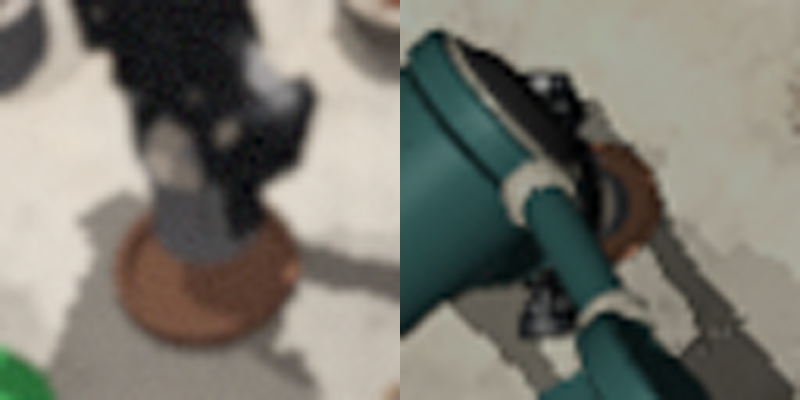

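Flask_m is held over setter_m. Creeping down.

drive_tool:
  rows:
    - [0,0,0,0,0,0.004,0.42]
    - [0,0,0,0,0,0.006,0.42]
    - [0,0,0,0,0,0.006,0.42]
    - [0,0,0,0,0,0.004,0.42]
    - [0,0,0,0,0,0.003,0.42]
    - [0,0,0,0,0,0.002,0.42]
    - [0,0,0,0,0,0,0.42]
    - [0,0,0,0,0,0,0.42]

```text
time: 16.87
tool_pos: [0.3501, 0.3174, 0.0231]
tcp_rot: [-2.221, -2.221, 0.001]
wrist_force: [-0.2, -1.1, -0.9]
width: 0.475
grip_force: 40.7
```

drive_tool:
  rows:
    - [0,0,0,0,0,0.001,0.42]
    - [0,0,0,0,0,0.001,0.42]
    - [0,0,0,0,0,0,0.42]
    - [0,0,0,0,0,0,0.42]

```text
time: 17.2
tool_pos: [0.3502, 0.3175, 0.0213]
tcp_rot: [2.221, 2.222, 0.0]
wrist_force: [-0.2, -0.3, -0.6]
width: 0.475
grip_force: 40.7
```

drive_tool:
  rows:
    - [0,0,0,0,0,0.001,0.42]
    - [0,0,0,0,0,0,0.42]
    - [0,0,0,0,0,0,0.42]

```text
time: 17.45
tool_pos: [0.3501, 0.3174, 0.0202]
tcp_rot: [-2.221, -2.221, 0.0]
wrist_force: [-0.2, 0.0, -1.1]
width: 0.478
grip_force: 40.7
```

drive_tool:
  rows:
    - [0,0,0,0,0,0.001,0.42]
    - [0,0,0,0,0,0,0.42]
    - [0,0,0,0,0,0,0.42]

```text
time: 17.7
tool_pos: [0.3503, 0.3176, 0.0198]
tcp_rot: [2.221, 2.221, 0.0]
wrist_force: [-1.7, -1.5, 4.5]
width: 0.476
grip_force: 40.9
```

drive_tool:
  rows:
    - [0,0,0,0,0,0.001,0.42]
    - [0,0,0,0,0,0,0.42]
    - [0,0,0,0,0,0,0.42]

```text
time: 17.95
tool_pos: [0.3503, 0.3176, 0.0197]
tcp_rot: [2.221, 2.221, -0.0]
wrist_force: [-4.2, -3.4, 12.8]
width: 0.474
grip_force: 42.1
```

drive_tool:
  rows:
    - [0,0,0,0,0,-0.001,0.48]
    - [0,0,0,0,0,0,0.52]
    - [0,0,0,0,0,0,0.6]
    - [0,0,0,0,0,0,0.75]
    - [0,0,0,0,0,-0.01,0.8]
    - [0,0,0,0,0,-0.02,0.8]
    - [0,0,0,0,0,-0.03,0.9]
    - [0,0,0,0,0,-0.03,1]

```text
time: 18.62
tool_pos: [0.3493, 0.3167, 0.1098]
tcp_rot: [-2.221, -2.221, 0.004]
wrist_force: [0.5, 0.0, 0.2]
width: 0.998
grip_force: 0.0
```

drive_tool:
  rows:
    - [0,0,0,0,0,-0.03,1]
    - [0,0,0,-0.01,0.01,-0.03,1]
    - [0,0,0,-0.02,0.01,-0.01,1]
    - [0,0,0,-0.03,0.016,0,1]
    - [0,0,0,-0.03,0.016,0,1]
    - [0,0,0,-0.03,0.016,0,1]
    - [0,0,0,-0.03,0.016,0,1]
    - [0,0,0,-0.03,0.016,0,1]

```text
time: 19.28
tool_pos: [0.4507, 0.136, 0.1801]
tcp_rot: [2.221, 2.221, 0.001]
wrist_force: [1.0, 0.3, -0.5]
width: 1.001
grip_force: 0.0
```

drive_tool:
  rows:
    - [0,0,0,-0.03,0.02,0,1]
    - [0,0,0,-0.02,0.02,0,1]
    - [0,0,0,0,0.02,0,1]
    - [0,0,0,0,0,0,1]
    - [0,0,0,0,0,0,1]

```text
time: 19.7
tool_pos: [0.5106, 0.087, 0.1796]
tcp_rot: [-2.223, -2.22, 0.0]
wrist_force: [-0.2, 0.2, -0.2]
width: 0.998
grip_force: 0.0
```

Run:
```python
from fit import *
s=status.read_state();print(s["time"],s["tool_pos"],s["wrist_force"],s["width"])
S=read_camera("scene");T=read_camera("top")
for n,r,z in(("l",.027,.08),("xl",.033,.04)):
    print(n,fitdisc([S,T],r,[.516,.322,z]),[fitdisc([p],r,[.516,.322,z],z)[0][:2] for p in(S,T)])
print("m placed",fitdisc([S,T],.021,[.35,.318,.045]))
crop(S,(199,272),32,"pics/cs.png",12);crop(T,(181,216),32,"pics/ct.png",12);crop(S,(156,224),32,"pics/a.png",12);crop(T,(177,168),32,"pics/b.png",12)
i=[cv2.imread(f"pics/{k}.png") for k in("cs","ct","a","b")];cv2.imwrite("pics/i.png",cv2.resize(np.vstack([np.hstack(i[:2]),np.hstack(i[2:])]),(600,600)))
```

```text
19.7 [0.51059709 0.08704971 0.17960874] [-0.23094505  0.17728821 -0.18340754] 0.9983262840193484
l (array([0.5174536 , 0.32138044, 0.07741077]), np.float64(-80.53445434570312)) [array([0.51539354, 0.32327061]), array([0.51641326, 0.32016359])]
xl (array([0.53009318, 0.33972319, 0.01138551]), np.float64(-20.420074462890625)) [array([0.51443899, 0.32534695]), array([0.52977051, 0.32992616])]
m placed (array([0.35162172, 0.31535237, 0.0398271 ]), np.float64(-54.74602508544922))
```

View pics/i.png

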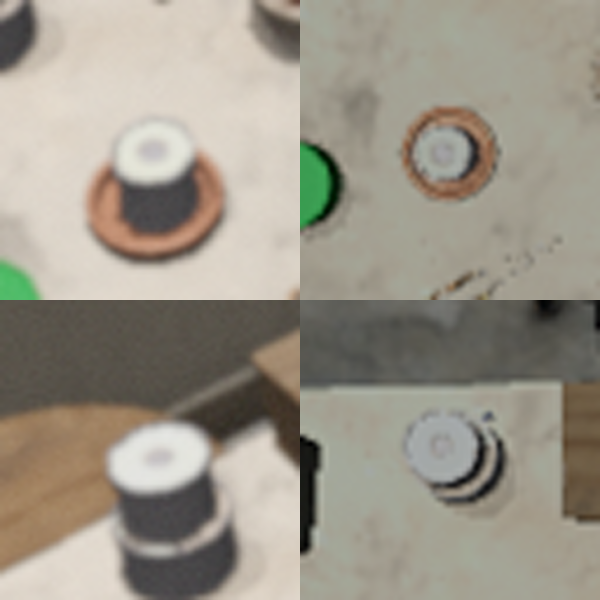

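flask_m is upright in setter_m. flask_l's top is at (0.5165, 0.3215, 0.078).

drive_tool:
  rows:
    - [0,0,0,0.02,0.003,0,1]
    - [0,0,0,0.03,0.003,0,1]
    - [0,0,0,0.03,0,0,1]
    - [0,0,0,0.03,0,0,1]
    - [0,0,0,0.03,0,0,1]
    - [0,0,0,0.03,0,0,1]
    - [0,0,0,0.03,0,0,1]
    - [0,0,0,0.02,0,0,1]

```text
time: 20.47
tool_pos: [0.5143, 0.3106, 0.1795]
tcp_rot: [-2.218, -2.224, -0.0]
wrist_force: [0.3, -0.3, -1.0]
width: 0.998
grip_force: 0.0
```

drive_tool:
  rows:
    - [0,0,0,0.01,0,0,1]
    - [0,0,0,0.004,0,0,1]
    - [0,0,0,0,0,0,1]
    - [0,0,0,0,0,0,1]
    - [0,0,0,0,0,0,1]

```text
time: 20.88
tool_pos: [0.516, 0.3203, 0.1792]
tcp_rot: [2.222, 2.22, -0.001]
wrist_force: [0.8, 0.3, 0.3]
width: 1.003
grip_force: 0.0
```

drive_tool:
  rows:
    - [0,0,0,0.001,0,0.02,1]
    - [0,0,0,0,0,0.03,1]
    - [0,0,0,0,0,0.03,1]
    - [0,0,0,0,0,0.025,1]
    - [0,0,0,0,0,0.015,1]
    - [0,0,0,0,0,0.01,1]
    - [0,0,0,0,0,0,0.9]
    - [0,0,0,0,0,0,0.8]

```text
time: 21.55
tool_pos: [0.5164, 0.3218, 0.0493]
tcp_rot: [-2.222, -2.22, 0.001]
wrist_force: [0.6, 0.2, 0.0]
width: 0.804
grip_force: 0.0
```

drive_tool:
  rows:
    - [0,0,0,0,0,0,0.72]
    - [0,0,0,0,0,0,0.68]
    - [0,0,0,0,0,0,0.65]
    - [0,0,0,0,0,0,0.62]
    - [0,0,0,0,0,0,0.59]
    - [0,0,0,0,0,0,0.56]
    - [0,0,0,0,0,0,0.56]
    - [0,0,0,0,0,0,0.56]

```text
time: 22.22
tool_pos: [0.5172, 0.3231, 0.0512]
tcp_rot: [2.221, 2.221, 0.004]
wrist_force: [-1.1, -1.3, 5.7]
width: 0.619
grip_force: 41.6
```

drive_tool:
  rows:
    - [0,0,0,0,0,-0.004,0.56]
    - [0,0,0,0,0,-0.008,0.56]
    - [0,0,0,0,0,-0.016,0.56]
    - [0,0,0,0,0,-0.025,0.56]
    - [0,0,0,0,0,-0.03,0.56]
    - [0,0,0,0,0,-0.025,0.56]
    - [0,0,0,-0.01,-0.004,-0.012,0.56]
    - [0,0,0,-0.02,-0.004,0,0.56]

```text
time: 22.88
tool_pos: [0.5109, 0.2952, 0.1747]
tcp_rot: [2.218, 2.222, 0.014]
wrist_force: [0.3, -0.4, -1.3]
width: 0.619
grip_force: 42.3
```

drive_tool:
  rows:
    - [0,0,0,-0.03,0,0,0.56]
    - [0,0,0,-0.03,0,0,0.56]
    - [0,0,0,-0.03,0,0,0.56]
    - [0,0,0,-0.03,0,0,0.56]
    - [0,0,0,-0.03,0,0,0.56]
    - [0,0,0,-0.03,0,0,0.56]
    - [0,0,0,-0.03,0,0,0.56]
    - [0,0,0,-0.03,0,0,0.56]

```text
time: 23.55
tool_pos: [0.5078, 0.0511, 0.1697]
tcp_rot: [2.221, 2.222, 0.0]
wrist_force: [0.2, -0.5, -1.4]
width: 0.62
grip_force: 42.3
```

drive_tool:
  rows:
    - [0,0,0,-0.025,0,0,0.56]
    - [0,0,0,-0.0155,0,0,0.56]
    - [0,0,0,-0.005,0,0,0.56]
    - [0,0,0,0,0,0,0.56]
    - [0,0,0,0,0,0,0.56]

```text
time: 23.97
tool_pos: [0.5081, 0.0074, 0.1694]
tcp_rot: [-2.222, -2.22, -0.001]
wrist_force: [0.6, 1.4, -2.0]
width: 0.619
grip_force: 42.3
```

drive_tool:
  rows:
    - [0,0,0,0,0.001,0.015,0.56]
    - [0,0,0,0,0,0.025,0.56]
    - [0,0,0,0,0,0.03,0.56]
    - [0,0,0,0,0,0.03,0.56]
    - [0,0,0,0,0,0.02,0.56]
    - [0,0,0,0,0,0.01,0.56]
    - [0,0,0,0,0,0.006,0.56]
    - [0,0,0,0,0,0.004,0.56]

```text
time: 24.63
tool_pos: [0.5094, 0.0078, 0.0291]
tcp_rot: [-2.22, -2.223, -0.0]
wrist_force: [0.1, -0.2, -1.5]
width: 0.618
grip_force: 42.3
```

drive_tool:
  rows:
    - [0,0,0,0,0,0.003,0.56]
    - [0,0,0,0,0,0.002,0.56]
    - [0,0,0,0,0,0.002,0.56]
    - [0,0,0,0,0,0.001,0.56]
    - [0,0,0,0,0,0,0.56]
    - [0,0,0,0,0,0,0.56]

```text
time: 25.13
tool_pos: [0.5095, 0.0069, 0.0217]
tcp_rot: [2.221, 2.221, 0.001]
wrist_force: [-0.7, 0.0, -0.6]
width: 0.618
grip_force: 42.3
```

drive_tool:
  rows:
    - [0,0,0,0,0,0.001,0.56]
    - [0,0,0,0,0,0.001,0.56]
    - [0,0,0,0,0,0,0.56]
    - [0,0,0,0,0,0,0.56]

```text
time: 25.47
tool_pos: [0.5091, 0.0069, 0.0192]
tcp_rot: [-2.221, -2.221, 0.0]
wrist_force: [0.5, -0.8, -1.0]
width: 0.615
grip_force: 42.3
```

drive_tool:
  rows:
    - [0,0,0,0,0,0.001,0.56]
    - [0,0,0,0,0,0.001,0.56]
    - [0,0,0,0,0,0,0.56]
    - [0,0,0,0,0,0,0.56]

```text
time: 25.8
tool_pos: [0.5091, 0.007, 0.0171]
tcp_rot: [-2.221, -2.221, 0.0]
wrist_force: [0.8, -0.0, -1.5]
width: 0.616
grip_force: 42.3
```

drive_tool:
  rows:
    - [0,0,0,0,0,0.001,0.56]
    - [0,0,0,0,0,0,0.56]
    - [0,0,0,0,0,0,0.56]

```text
time: 26.05
tool_pos: [0.5091, 0.007, 0.0162]
tcp_rot: [-2.221, -2.221, 0.0]
wrist_force: [0.7, -0.4, -1.3]
width: 0.623
grip_force: 42.3
```

drive_tool:
  rows:
    - [0,0,0,0,0,0.001,0.56]
    - [0,0,0,0,0,0,0.56]
    - [0,0,0,0,0,0,0.56]

```text
time: 26.3
tool_pos: [0.5093, 0.0069, 0.0161]
tcp_rot: [-2.221, -2.221, 0.0]
wrist_force: [-4.0, -0.6, 5.4]
width: 0.62
grip_force: 42.9
```

drive_tool:
  rows:
    - [0,0,0,0,0,0,0.63]
    - [0,0,0,0,0,0,0.68]
    - [0,0,0,0,0,0,0.78]
    - [0,0,0,0,0,0,0.9]
    - [0,0,0,0,0,-0.01,1]
    - [0,0,0,0,0,-0.02,1]
    - [0,0,0,0,0,-0.03,1]
    - [0,0,0,0,0,-0.03,1]

```text
time: 26.97
tool_pos: [0.5081, 0.007, 0.1059]
tcp_rot: [-2.22, -2.22, 0.003]
wrist_force: [0.6, 0.1, -0.7]
width: 0.994
grip_force: 0.0
```

drive_tool:
  rows:
    - [0,0,0,0,0,-0.03,1]
    - [0,0,0,0,0,-0.025,1]
    - [0,0,0,0,0,-0.01,1]
    - [0,0,0,0.02,0,0,1]
    - [0,0,0,0.03,0,0,1]
    - [0,0,0,0.03,0,0,1]
    - [0,0,0,0.02,0,0,1]
    - [0,0,0,0,0,0,1]

```text
time: 27.63
tool_pos: [0.5086, 0.11, 0.1698]
tcp_rot: [-2.217, -2.223, -0.001]
wrist_force: [0.2, -0.3, 0.1]
width: 1.002
grip_force: 0.0
```

Run:
```python
from fit import *
s=status.read_state();print(s["time"],s["tool_pos"],s["wrist_force"],s["width"])
S=read_camera("scene");T=read_camera("top")
print(fitdisc([S,T],.033,[.516,.322,.04]),[fitdisc([p],.033,[.516,.322,.04],.04)[0][:2] for p in(S,T)])
crop(S,(253,190),32,"pics/cs.png",12);crop(T,(268,169),32,"pics/ct.png",12);crop(S,(156,234),32,"pics/a.png",12);crop(T,(177,168),32,"pics/b.png",12)
i=[cv2.imread(f"pics/{k}.png") for k in("cs","ct","a","b")];cv2.imwrite("pics/j.png",cv2.resize(np.vstack([np.hstack(i[:2]),np.hstack(i[2:])]),(600,600)))
```

```text
27.6333 [0.50862747 0.11000524 0.16982405] [ 0.22966621 -0.32375289  0.05049849] 1.0018642762579937
(array([0.51764933, 0.3211559 , 0.03628149]), np.float64(-69.64793395996094)) [array([0.5142013 , 0.32304003]), array([0.51666133, 0.3201212 ])]
```

View pics/j.png

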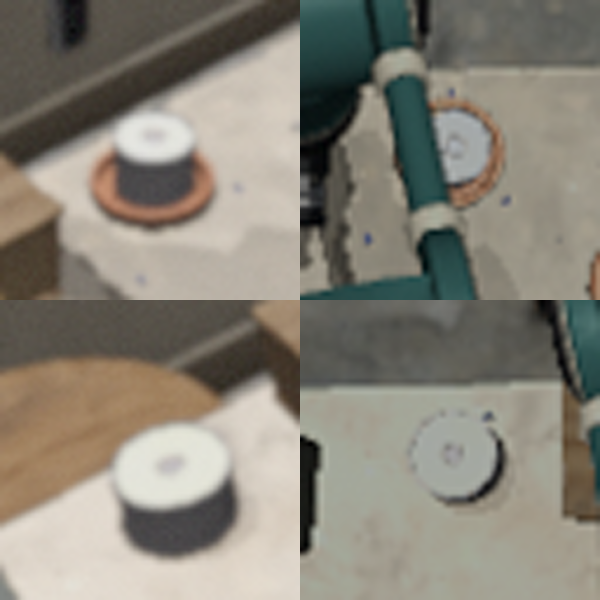

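flask_l is upright in setter_l. flask_xl's top is at (0.516, 0.3215, 0.037).

drive_tool:
  rows:
    - [0,0,0,0.02,0.003,0,1]
    - [0,0,0,0.03,0.0045,0,1]
    - [0,0,0,0.03,0,0,1]
    - [0,0,0,0.03,0,0,1]
    - [0,0,0,0.03,0,0,1]
    - [0,0,0,0.03,0,0,1]
    - [0,0,0,0.025,0,0,1]
    - [0,0,0,0.0125,0,0,1]

```text
time: 28.4
tool_pos: [0.5168, 0.3158, 0.1698]
tcp_rot: [-2.22, -2.222, 0.0]
wrist_force: [0.1, 0.4, -0.1]
width: 1.005
grip_force: 0.0
```

drive_tool:
  rows:
    - [0,0,0,0.004,0,0.01,1]
    - [0,0,0,0,0,0.02,1]
    - [0,0,0,0,0,0.03,1]
    - [0,0,0,0,0,0.025,1]
    - [0,0,0,0,0,0.015,1]
    - [0,0,0,0,0,0,1]
    - [0,0,0,0,0,0,1]

```text
time: 28.98
tool_pos: [0.5157, 0.3162, 0.0684]
tcp_rot: [-2.222, -2.22, 0.006]
wrist_force: [0.5, 0.2, 0.5]
width: 0.993
grip_force: 0.0
```

drive_tool:
  rows:
    - [0,0,0,0.005,0,0.01,1]
    - [0,0,0,0,0,0.012,1]
    - [0,0,0,0,0,0.01,1]
    - [0,0,0,0,0,0.01,1]
    - [0,0,0,0,0,0,1]
    - [0,0,0,0,0,0,1]

```text
time: 29.48
tool_pos: [0.5158, 0.323, 0.0271]
tcp_rot: [-2.221, -2.221, 0.004]
wrist_force: [0.0, 0.0, -0.0]
width: 1.002
grip_force: 0.0
```

drive_tool:
  rows:
    - [0,0,0,0,0,0.008,1]
    - [0,0,0,0,0,0.006,1]
    - [0,0,0,0,0,0.004,1]
    - [0,0,0,0,0,0,1]
    - [0,0,0,0,0,0,1]

```text
time: 29.9
tool_pos: [0.5164, 0.3233, 0.0098]
tcp_rot: [-2.221, -2.221, 0.001]
wrist_force: [0.1, -0.5, 0.2]
width: 0.999
grip_force: 0.0
```

drive_tool:
  rows:
    - [0,0,0,0,0,0,0.92]
    - [0,0,0,0,0,0,0.86]
    - [0,0,0,0,0,0,0.82]
    - [0,0,0,0,0,0,0.79]
    - [0,0,0,0,0,0,0.75]
    - [0,0,0,0,0,0,0.7]
    - [0,0,0,0,0,0,0.7]
    - [0,0,0,0,0,0,0.7]

```text
time: 30.57
tool_pos: [0.5167, 0.3236, 0.0109]
tcp_rot: [-2.221, -2.221, -0.0]
wrist_force: [-2.5, -0.6, 5.2]
width: 0.76
grip_force: 44.1
```

drive_tool:
  rows:
    - [0,0,0,0,0,-0.004,0.7]
    - [0,0,0,0,0,-0.01,0.7]
    - [0,0,0,0,0,-0.02,0.7]
    - [0,0,0,0,0,-0.03,0.7]
    - [0,0,0,0,0,-0.035,0.7]
    - [0,0,0,0,0,-0.035,0.7]
    - [0,0,0,0,0,-0.02,0.7]
    - [0,0,0,0,0,-0.006,0.7]

```text
time: 31.23
tool_pos: [0.5195, 0.3249, 0.176]
tcp_rot: [2.22, 2.22, 0.014]
wrist_force: [0.5, -0.2, -1.9]
width: 0.76
grip_force: 45.3
```

drive_tool:
  rows:
    - [0,0,0,-0.01,-0.0027,0,0.7]
    - [0,0,0,-0.02,-0.005,0,0.7]
    - [0,0,0,-0.03,-0.007,0,0.7]
    - [0,0,0,-0.03,-0.007,0,0.7]
    - [0,0,0,-0.03,-0.007,0,0.7]
    - [0,0,0,-0.03,-0.007,0,0.7]
    - [0,0,0,-0.03,-0.007,0,0.7]
    - [0,0,0,-0.03,-0.007,0,0.7]

```text
time: 31.9
tool_pos: [0.4638, 0.1112, 0.167]
tcp_rot: [-2.219, -2.22, 0.008]
wrist_force: [0.4, -0.7, -2.8]
width: 0.76
grip_force: 45.3
```

drive_tool:
  rows:
    - [0,0,0,-0.03,-0.007,0,0.7]
    - [0,0,0,-0.03,-0.007,0,0.7]
    - [0,0,0,-0.03,-0.007,0,0.7]
    - [0,0,0,-0.03,-0.007,0,0.7]
    - [0,0,0,-0.03,-0.007,0,0.7]
    - [0,0,0,-0.03,-0.007,0,0.7]
    - [0,0,0,-0.03,-0.007,0,0.7]
    - [0,0,0,-0.027,-0.007,0,0.7]

```text
time: 32.57
tool_pos: [0.4077, -0.1247, 0.1673]
tcp_rot: [-2.219, -2.218, 0.004]
wrist_force: [0.9, -0.6, -2.8]
width: 0.754
grip_force: 45.3
```

drive_tool:
  rows:
    - [0,0,0,-0.015,-0.004,0,0.7]
    - [0,0,0,-0.005,-0.001,0,0.7]
    - [0,0,0,0,0,0,0.7]
    - [0,0,0,0,0,0,0.7]

```text
time: 32.9
tool_pos: [0.4047, -0.1429, 0.1686]
tcp_rot: [-2.22, -2.218, 0.001]
wrist_force: [0.1, -0.2, -3.0]
width: 0.762
grip_force: 45.3
```

drive_tool:
  rows:
    - [0,0,0,0,0.001,0.015,0.7]
    - [0,0,0,0,0,0.025,0.7]
    - [0,0,0,0,0,0.03,0.7]
    - [0,0,0,0,0,0.03,0.7]
    - [0,0,0,0,0,0.02,0.7]
    - [0,0,0,0,0,0.01,0.7]
    - [0,0,0,0,0,0.004,0.7]
    - [0,0,0,0,0,0,0.7]

```text
time: 33.57
tool_pos: [0.4066, -0.1426, 0.0356]
tcp_rot: [-2.219, -2.221, 0.001]
wrist_force: [0.5, 0.0, -3.2]
width: 0.762
grip_force: 45.3
```

drive_tool:
  rows:
    - [0,0,0,0,0,0.004,0.7]
    - [0,0,0,0,0,0.004,0.7]
    - [0,0,0,0,0,0.003,0.7]
    - [0,0,0,0,0,0.001,0.7]
    - [0,0,0,0,0,0,0.7]
    - [0,0,0,0,0,0,0.7]

```text
time: 34.07
tool_pos: [0.4072, -0.1437, 0.0245]
tcp_rot: [2.221, 2.221, 0.0]
wrist_force: [0.1, 0.8, -2.5]
width: 0.759
grip_force: 45.3
```

Run:
```python
from h import *
S=read_camera("scene");T=read_camera("top")
crop(S,(310,186),32,"pics/cs.png",12);crop(T,(310,195),32,"pics/ct.png",12)
a=cv2.imread("pics/cs.png");b=cv2.imread("pics/ct.png");cv2.imwrite("pics/k.png",cv2.resize(np.hstack([a,b]),(800,400)))
```

```text
(no output)
```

View pics/k.png

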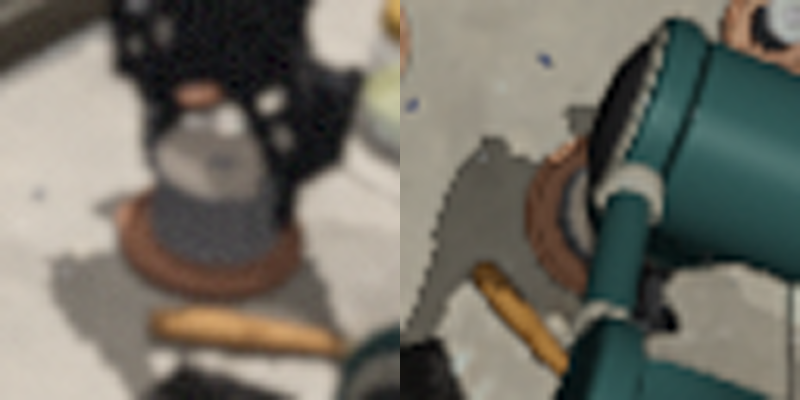

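flask_xl is centred over setter_xl. Creeping down.

drive_tool:
  rows:
    - [0,0,0,0,0,0.002,0.7]
    - [0,0,0,0,0,0.002,0.7]
    - [0,0,0,0,0,0.002,0.7]
    - [0,0,0,0,0,0.001,0.7]
    - [0,0,0,0,0,0,0.7]
    - [0,0,0,0,0,0,0.7]

```text
time: 34.67
tool_pos: [0.4068, -0.1435, 0.0171]
tcp_rot: [-2.221, -2.221, 0.0]
wrist_force: [0.1, 0.0, -3.4]
width: 0.755
grip_force: 45.3
```

drive_tool:
  rows:
    - [0,0,0,0,0,0.001,0.7]
    - [0,0,0,0,0,0,0.7]
    - [0,0,0,0,0,0,0.7]

```text
time: 34.92
tool_pos: [0.407, -0.1435, 0.0163]
tcp_rot: [2.221, 2.221, 0.0]
wrist_force: [0.9, 0.5, -3.2]
width: 0.757
grip_force: 45.3
```

drive_tool:
  rows:
    - [0,0,0,0,0,0.001,0.7]
    - [0,0,0,0,0,0,0.7]
    - [0,0,0,0,0,0,0.7]

```text
time: 35.17
tool_pos: [0.4072, -0.1436, 0.0158]
tcp_rot: [2.221, 2.221, 0.0]
wrist_force: [-2.1, -0.0, 4.7]
width: 0.759
grip_force: 45.9
```

drive_tool:
  rows:
    - [0,0,0,0,0,0,0.78]
    - [0,0,0,0,0,0,0.83]
    - [0,0,0,0,0,0,0.9]
    - [0,0,0,0,0,0,1]
    - [0,0,0,0,0,0,1]
    - [0,0,0,0,0,-0.01,1]
    - [0,0,0,0,0,-0.02,1]
    - [0,0,0,0,0,-0.03,1]

```text
time: 35.83
tool_pos: [0.4045, -0.1425, 0.0741]
tcp_rot: [-2.217, -2.217, 0.004]
wrist_force: [1.0, 0.5, -0.1]
width: 0.999
grip_force: 0.0
```

drive_tool:
  rows:
    - [0,0,0,0,0,-0.03,1]
    - [0,0,0,0,0,-0.03,1]
    - [0,0,0,0,0,-0.03,1]
    - [0,0,0,0.02,0,-0.02,1]
    - [0,0,0,0.03,0,0,1]
    - [0,0,0,0.03,0,0,1]
    - [0,0,0,0.03,0,0,1]
    - [0,0,0,0.03,0,0,1]

```text
time: 36.5
tool_pos: [0.4069, -0.0024, 0.1864]
tcp_rot: [2.221, 2.22, 0.002]
wrist_force: [1.2, -0.0, 0.6]
width: 1.0
grip_force: 0.0
```

drive_tool:
  rows:
    - [0,0,0,0.03,0,0,1]
    - [0,0,0,0.03,0,0,1]
    - [0,0,0,0.03,0,0,1]
    - [0,0,0,0.02,0,0,1]
    - [0,0,0,0.01,0,0,1]
    - [0,0,0,0,0,0,1]
    - [0,0,0,0,0,0,1]

```text
time: 37.08
tool_pos: [0.407, 0.1163, 0.1856]
tcp_rot: [2.219, 2.223, -0.001]
wrist_force: [0.5, 0.0, -0.5]
width: 1.001
grip_force: 0.0
```

Run:
```python
from fit import *
s=status.read_state();print(s["time"],s["tool_pos"],s["wrist_force"],s["width"])
S=read_camera("scene");T=read_camera("top")
for n,r,x in(("xl",.033,(.407,-.143)),("l",.027,(.509,.007)),("s",.015,(.512,-.242)),("m",.021,(.35,.318))): print(n,fitdisc([S,T],r,[*x,.045])[0])
a=S["color"][130:330,120:400,::-1];b=T["color"][130:260,120:400,::-1]
cv2.imwrite("pics/l.png",cv2.resize(np.vstack([a,b]),(480,566)))
```

```text
37.0833 [0.40695473 0.1162513  0.18556868] [ 0.52758306  0.03930664 -0.50402472] 1.0012123246173836
xl [ 0.40881853 -0.1486585   0.03900756]
l [0.510367   0.00461535 0.04187482]
s [ 0.51136687 -0.24438351  0.04397685]
m [0.35173013 0.315474   0.0397181 ]
```

View pics/l.png

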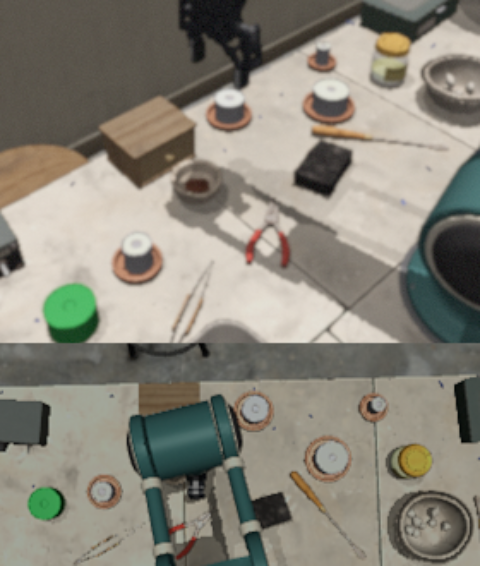

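All four flasks stand upright in their matching setters, and the jar and crucible are untouched.

```bash
python3 -c "
from workcell import workorder
print(workorder.finish_job())"
```

```text
the job is handed in; nothing more can be done
None
```

The job is handed in: all four flasks stand upright in their matching setters, the jar and crucible were left alone, and the arm finished at about 37 s of the 102 s allowed.

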